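# Slide open the valve box and shut the disc-ended valve

### The job

Isolate the test line: slide the cover of the grey valve box away from the robot all the way back to its stop, so that the two valve handles under it are uncovered, then push the handle with the round disc at its end a quarter turn, clockwise seen from above, until it is fully shut against its stop, and withdraw. Only push, gently, with the fingertips: do not grip or force the handle, and lift nothing. Leave the plain handle and the loose things on the bench and in the box where they are.

Things in the scene. Friction and masses are not known exactly. Their poses are not given: they have to be found in the camera images.
- box: Fixed grey steel valve box, 310 (x) by 306 mm (y). Origin on the bench under the well; x points from its front (robot side) to its back; yaw varies. Open well x -70 to +75, y -140 to +140 mm; floor 6, rim 75 mm above the bench. Behind it (to x +225) closed housing, top 75 mm. Front wall 10 mm thick. Guide rails along the sides at y -151 and +151 mm, 86 mm high.
- cover (a joint): How far (m) the box's cover has slid towards the box's +x (back). 0 = shut, 0.150 = stop, fully open. Starts at 0 to 0.010. Slides stiffly (about 3 N) and stays where left; cannot be lifted.
- cover_front (a point): Centre of the cover's front face, the face to push on. The cover is a closed aluminium pan 150 mm (x) by 292 mm (y) by 26 mm high, its underside 77 mm and its top 103 mm above the bench; this point is 90 mm above the bench. It hides the whole well when shut. The face looks to the box's -x.
- disc_handle (a joint): Angle (rad) of the marked handle: 0 = open, pointing to the box's -x (front); it grows clockwise seen from above to 1.571 = shut, at its stop, pointing to the box's +y. Starts at 0 to 0.3. Turning takes about 0.12 N m (2 to 3 N at the disc); it stays where left.
- disc_pivot (a point): Point on the turning axis (vertical) of the marked handle, at the handle's mid height, 55 mm above the bench. It stands at box x = +35 mm and either at box y = -65 or at +50 mm; the plain handle's axis is at the other place.
- disc_end (a point): Centre of the round disc at the marked handle's end, 62 mm from its axis, 55 mm above the bench. Steel disc 38 mm in diameter, 16 mm thick (47 to 63 mm above the bench), on a steel bar 16 mm wide. Nothing in the well but the two handles is higher than 45 mm above the bench.
- plain_handle (a joint): Angle (rad) of the plain handle (same sense); starts at 0 to 0.15. Leave it alone.
- plain_pivot (a point): Point on the vertical axis of the plain handle, 55 mm above the bench. Plain square-ended steel bar 79 mm long, 16 mm wide, 14 mm thick, no disc.
- plug: Loose brass plug standing in the well, 22 mm wide, 26 mm high, top 32 mm above the bench; origin under it. Leave it.
- coupling: Loose brass coupling standing beside the box, 28 mm wide, 48 mm high; origin under it. Leave it.
- tape: Roll of white thread tape lying in front of the box, 60 mm across, 19 mm high; origin under it. Leave it.
- spanner: Steel spanner, 170 mm, lying flat beside the box; origin under it. Leave it.
- weight: Steel test weight, 44 mm across, 30 mm high, beside the box; origin under it. Leave it.

How it is judged (in metres and radians):
On the way, in this order (a step that is already met when the one before it is completed fails the run):
1. the cover is slid back to its stop (value of joint cover above 0.14 m), for 0.2 s.
2. the disc-ended handle is pushed fully shut (value of joint disc_handle above 1.48 rad), for 0.2 s.
At the end, for the whole second after the job is handed in: The cover is within 10 mm of its open stop, the disc-ended handle within 0.09 rad (5 degrees) of its shut stop, both at rest; the plain handle is still open (below 0.25 rad) and every loose thing is within 20 mm of where it stood (value of joint cover above 0.14 m and value of joint disc_handle above 1.48 rad and value of joint plain_handle below 0.25 rad and velocity of joint disc_handle between -0.05 and 0.05 rad/s and velocity of joint cover between -0.01 and 0.01 m/s and not (distance of any of coupling, tape, spanner, weight, plug from where it was at the start of the episode above 0.02 m)); the robot touches nothing.
It fails at once if a loose thing was moved more than 20 mm (distance of any of coupling, tape, spanner, weight, plug from where it was at the start of the episode above 0.02 m).
It fails at once if a loose thing was lifted off what it stands on (height (world z) of any of coupling, tape, spanner, weight above 0.012 m or height (world z) of plug above 0.018 m).
It fails at once if the plain handle was turned past 0.25 rad (value of joint plain_handle above 0.25 rad).
It fails at once if the disc-ended handle was gripped or forced (more than 35 N) (contact force between the fingers and disc_handle above 35 N).
It also fails if it takes over 46 s, if anything falls off the work surface, if the arm or the gripper's body presses on something with over 40 N, if the wrist force passes 120 N, or if a joint passes its speed limit or range.

### The arm

A 6-joint arm with a two-finger parallel gripper is mounted at the origin on the work surface. World frame = base frame: x ahead of the robot, y to its left, z up, the work surface at z = 0. Lengths are in m, angles in degrees, forces in N, time in s.
With the tool pointing down it reaches from about 0.25 to 0.725 m from the base axis. Payload 9.7 kg.
Tool frame: the origin (TCP) lies midway between the tips of the shut fingers; the grasp point (between the pads) lies 19 mm behind it (bot.hold_point_z is the distance from the TCP to the grasp point, in m); z points along the fingers, y is the line along which they close (so a half turn about z gives the same grasp; the last joint's range is limited). The gripper opens to 85 mm and grips with 20 to 120 N. Pads are 22 mm wide; open, the fingers measure 114 mm over their backs; the gripper's body (76 mm by 85 mm) begins 54 mm behind the grasp point. The pads swing forward as they close: fully open they stand 13 mm farther back than shut.
Start: joints at [-66.921, 4.979, 10.078, 95.1, 0, 90], TCP at [0.216, -0.506, 0.231] pointing down, gripper open.
Joint ranges: [-179.16, 179.16], [-48.56, 103.87], [-65.8, 70.77], [-126.05, 130.52], [-82.76, 87.17], [-180, 180]. Speed limits (degrees/s): [127.2, 127.2, 147.25, 180, 180, 180].

### API

Orientations are given as [roll, pitch, yaw] about the fixed x, y, z axes, in that order (R = Rz(yaw) Ry(pitch) Rx(roll)).
In Python, from workcell import bot gives the robot as it stands.
- The arm moves only by the tool play_rows, never from a script. Its argument "steps" is a list that holds one entry, the list of rows, each a list of 4 numbers: the shift along the tool's x, y, z in m, then the turn about the tool's z in rad. In form: [[[tx, ty, tz, yaw], ...]]. A call has exactly 5 rows; each row shifts and turns the commanded pose from where the row before left it, along the tool's axes as they then stand; what a row does not reach is not made up. A row lasts 1/12 s, in which the tool goes at most 41.7 mm and 7.16 degrees, less where a joint would pass 70% of its speed; a pose out of reach is approached as far as the arm can. A call is refused whole if a number of a shift passes 0.0417 or a number of a turn 0.125, either way. A call with a gripper value outside its range is refused whole. "gripper" is the finger opening in m, from 0 to 0.0854, set as the call begins (left out, the last holds). The fingers move at their own pace and stop on an object; "squeeze" is the grip in N (left out, the last holds). Time passes only in rows, so rows that do not move let the fingers close, or fill a call up. It gives the time, the measured TCP pose, the force, the opening and the grip force at its end, in the units of the state.
- bot.get_obs(): the state, without advancing time (a new reading comes with each control period).
- bot.camera(name): name is "side" or "top" or "wrist"; returns a dict with "img" (384x512x3 uint8, blue, green, red), "vfov" (degrees; the focal length in pixels is half the picture's height over the tangent of half this angle, whatever the lens; pixels are square), "cx", "cy" (the principal point, pixels), "D" ([k1, k2, p1, p2, k3] as OpenCV has them; the pictures are not rectified), "xyz" and "attitude" of the camera in the world. Camera axes: x right, y down, z forward; pixel columns grow to the right and rows downward; lengths in m; the calibration is good to about 2 mm. A picture is of the moment at which its call begins. There is no depth.
- bot.job_done(): hands the job in; it is judged then, once.
The state is a dict: "time": time; "q": joint angles; "qd": joint speeds; "joint_efforts": joint torques, N m; "ee_pos": TCP position; "tcp_rot": TCP orientation; "wrist_force": force on the tool from outside, world axes, zero at the start; "torque": the same for the moment, N m; "opening": finger opening in m; "grasp_force": force on a finger pad.
Only numpy, scipy, OpenCV 4.12 (cv2) and the standard library are available. Lean on these libraries where they do the work, as an engineer would, in place of code of your own. Each camera call takes 0.05 s, during which the arm holds its last target. There are 200 camera calls.

## Working session

There is one attempt and no reset: what is moved stays moved. The work goes in short steps, Python scripts to look and compute and a tool call to move; the robot and the scene stay as the last step left them, time stands still between calls to the robot, and variables do not carry over. Pictures are saved under pics/ and viewed, at most 10 in all, crops included, and the job is handed in when it is done.

Besides the shell and the picture viewer there is one more tool, called as a command line: name --argument value ..., lists and objects as JSON in quotes. play_rows: Moves the arm, as the interface text tells. Its arguments: {"type":"object","properties":{"steps":{"type":"array","items":{"type":"array","items":{"type":"array","items":{"type":"number"}}}},"gripper":{"type":"number"},"squeeze":{"type":"number"}},"required":["steps"]}

```bash
mkdir -p pics; ls
python3 - <<'E'
from workcell import bot
import cv2,numpy as np
o=bot.get_obs();print(o['time'],o['ee_pos'],o['tcp_rot'],o['opening'])
for n in("top","side"):
    c=bot.camera(n);cv2.imwrite(f"pics/{n}0.png",c['img']);print(n,{k:v for k,v in c.items() if k!='img'})
E
```

```text
pics
0.0 [ 0.21550314 -0.50576537  0.23058534] [-1.79923796e+02 -1.47078206e-03  2.30782807e+01] 0.08562089790678952
top {'vfov': 42.548636889541406, 'cx': 257.8829495019218, 'cy': 186.66154252452128, 'D': array([-0.15193843,  0.        ,  0.        ,  0.        ,  0.        ]), 'xyz': array([ 0.31773797, -0.0040797 ,  1.25033299]), 'attitude': array([-168.85379188,    1.07323401,  -91.0014155 ])}
side {'vfov': 46.39876485406543, 'cx': 250.6201075801092, 'cy': 192.53038699206127, 'D': array([-0.10900795,  0.        ,  0.        ,  0.        ,  0.        ]), 'xyz': array([-0.00222694, -0.51218406,  0.5619984 ]), 'attitude': array([-121.12402477,   -1.19868142,  -45.33900403])}
```

View pics/top0.png

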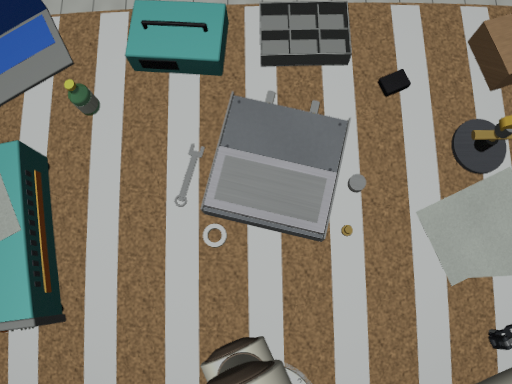

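View pics/side0.png

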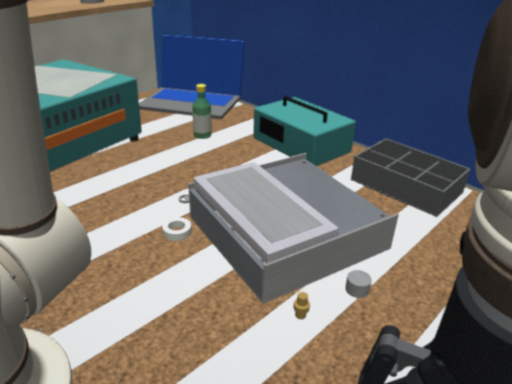

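The top view shows the box at about (275,165), cover to the front, rotated ~-12°. The tape is at (214,236), the coupling at (347,230), the weight at (357,183) and the spanner at (190,175). Next I'll crop in for the corners.

```bash
cat > h.py <<'E'
import cv2,numpy as np
from scipy.spatial.transform import Rotation as R
def K(c):
    f=192/np.tan(np.radians(c['vfov']/2)); return np.array([[f,0,c['cx']],[0,f,c['cy']],[0,0,1]])
def rot(c): return R.from_euler('xyz',c['attitude'],degrees=True).as_matrix()
def ray(c,px,z):
    u=cv2.undistortPoints(np.array(px,float).reshape(-1,1,2),K(c),c['D']).reshape(-1,2)
    d=np.c_[u,np.ones(len(u))]@rot(c).T
    return c['xyz']+d*((z-c['xyz'][2])/d[:,2])[:,None]
def proj(c,P):
    M=rot(c).T; return cv2.projectPoints(np.array(P,float).reshape(-1,1,3),cv2.Rodrigues(M)[0],-M@c['xyz'],K(c),c['D'])[0].reshape(-1,2)
E
python3 - <<'E'
import cv2
i=cv2.imread('pics/top0.png')[85:245,195:375]
cv2.imwrite('pics/crop0.png',cv2.resize(i,None,fx=3.7,fy=3.7,interpolation=cv2.INTER_CUBIC))
E
```

```text
(no output)
```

View pics/crop0.png

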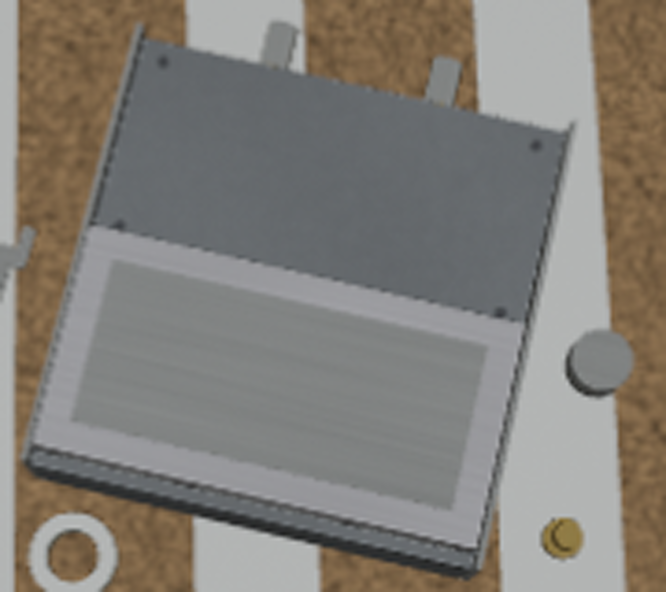

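The crop shows the cover top corners at (90,226), (523,322), (475,548) and (35,445), and the housing back corners at about (143,38) and (568,133).

Run:
```python
from workcell import bot
from h import *
c=bot.camera('top')
f=lambda p:(np.array(p,float)+.5)/3.7-.5+[195,85]
C=ray(c,f([(90,226),(523,322),(475,548),(35,445)]),.103)
H=ray(c,f([(143,38),(568,133)]),.075)
np.set_printoptions(precision=4,suppress=True)
print(C,H)
bl,br,fr,fl=C[:,:2]
print(np.linalg.norm(bl-br),np.linalg.norm(fr-fl),np.linalg.norm(bl-fl),np.linalg.norm(br-fr))
y=(bl-br)+(fl-fr)+(H[0]-H[1])[:2]; yaw=np.arctan2(-y[0],y[1]);print(np.degrees(yaw))
ex=np.array([np.cos(yaw),np.sin(yaw)]);ey=np.array([-ex[1],ex[0]])
cf=(fr+fl)/2;hb=H[:,:2].mean(0)
print('cover front',cf,'hb-cf along',(hb-cf)@ex,(hb-cf)@ey, 'cover len',((bl+br)/2-cf)@ex)
o=hb-.225*ex;print('origin',o)
for s in(-.075,-.08):print((cf-o)@ex)
for n,p,z in(('tape',(214,236),.019),('coup',(347,229.5),.048),('weight',(357,182),.03)):
    P=ray(c,[p],z)[0][:2];print(n,P,[(P-o)@ex,(P-o)@ey])
```

```text
[[ 0.6471  0.1059  0.103 ]
 [ 0.5767 -0.1737  0.103 ]
 [ 0.4314 -0.1365  0.103 ]
 [ 0.5029  0.1414  0.103 ]] [[ 0.7885  0.0722  0.075 ]
 [ 0.7137 -0.2154  0.075 ]]
0.28833441494903045 0.2869739453558274 0.14854335710280697 0.14999077670815067
-14.379275599165865
cover front [0.4672 0.0024] hb-cf along 0.2934408415436201 -0.001172862968365481 cover len 0.1492636742346934
origin [ 0.5332 -0.0157]
-0.06844084154362015
-0.06844084154362015
tape [0.437 0.127] [np.float64(-0.12857172451558482), np.float64(0.11431885359136844)]
coup [ 0.4434 -0.2022] [np.float64(-0.04061436478877334), np.float64(-0.20293289024936195)]
weight [ 0.5653 -0.2367] [np.float64(0.08601546974533864), np.float64(-0.20614308969952574)]
```

play_rows --steps '[[[0.0262,-0.0264,0,0],[0.0262,-0.0264,0,0],[0.0262,-0.0264,0,0],[0.0262,-0.0264,0,0],[0.0262,-0.0264,0,0]]]' --gripper 0

```text
time: 0.57
ee_pos: [0.2844, -0.3316, 0.231]
tcp_rot: [-180.0, 0.0, 23.0]
wrist_force: [1.7, -0.6, 1.1]
opening: 0.0255
grasp_force: 0.0
```

play_rows --steps '[[[0.0262,-0.0264,0,0],[0.0262,-0.0264,0,0],[0.0262,-0.0264,0,0],[0.0262,-0.0264,0,0],[0.0262,-0.0264,0,0]]]'

```text
time: 0.98
ee_pos: [0.3532, -0.1587, 0.2313]
tcp_rot: [180.0, -0.0, 23.1]
wrist_force: [0.7, -0.5, -0.3]
opening: 0.0001
grasp_force: 0.0
```

play_rows --steps '[[[0.0262,-0.0264,0,0],[0.0262,-0.0264,0,0],[0.0262,-0.0264,0,0],[0.0262,-0.0264,0,0],[0.0262,-0.0264,0,0]]]'

```text
time: 1.4
ee_pos: [0.4221, 0.0143, 0.2313]
tcp_rot: [180.0, -0.0, 23.1]
wrist_force: [0.6, -0.8, 0.5]
opening: -0.0001
grasp_force: 0.0
```

play_rows --steps '[[[0,0,0,0.11],[0,0,0,0.11],[0,0,0,0.11],[0,0,0,0.11],[0,0,0,0.11]]]'

```text
time: 1.82
ee_pos: [0.4192, -0.03, 0.231]
tcp_rot: [-178.1, 0.1, -5.3]
wrist_force: [0.4, 0.8, -0.9]
opening: -0.0002
grasp_force: 0.0
```

play_rows --steps '[[[0,0,0,0.104],[0,0,0,0],[0,0,0,0],[0,0,0,0],[0,0,0,0]]]'

```text
time: 2.23
ee_pos: [0.4147, -0.0557, 0.2313]
tcp_rot: [-177.0, 0.3, -9.6]
wrist_force: [-0.0, -0.6, 0.2]
opening: 0.0001
grasp_force: 0.0
```

Run:
```python
from workcell import bot
import cv2
o=bot.get_obs();print(o)
```

```text
{'time': 2.2333, 'q': array([ -9.66888751, -12.59782909,  -6.58914952,  96.32690482,
         2.95905854, 179.94398885]), 'qd': array([ 0.48889544, -0.01909933,  0.02246361,  0.04751915, -0.00637607,
        0.00139959]), 'joint_efforts': array([-7.03084432e-01, -3.24295521e+01,  4.62755477e+01,  6.29545539e-02,
        1.49412914e-01,  1.66406276e-04]), 'ee_pos': array([ 0.41469307, -0.05572867,  0.23128191]), 'tcp_rot': array([-177.04063219,    0.31533367,   -9.6129502 ]), 'wrist_force': array([-0.01693281, -0.60386182,  0.24836442]), 'torque': array([-0.0522919 , -0.00223029, -0.07072062]), 'grasp_force': 0.0, 'opening': 6.0276133692976405e-05}
```

Joint 6 hit its limit, so I'll use the tool turned a quarter the other way (yaw 75.6°), with tool y along box +x and tool x along box +y.

play_rows --steps '[[[0,0,0,-0.12],[0,0,0,-0.12],[0,0,0,-0.12],[0,0,0,-0.12],[0,0,0,-0.12]]]'

```text
time: 2.65
ee_pos: [0.4148, -0.0553, 0.2313]
tcp_rot: [-177.4, -1.4, 25.1]
wrist_force: [0.8, -0.3, 0.5]
opening: -0.0001
grasp_force: 0.0
```

play_rows --steps '[[[0,0,0,-0.12],[0,0,0,-0.12],[0,0,0,-0.12],[0,0,0,-0.12],[0,0,0,-0.12]]]'

```text
time: 3.07
ee_pos: [0.4148, -0.0553, 0.2313]
tcp_rot: [-178.7, -2.7, 59.5]
wrist_force: [0.5, -0.0, 0.7]
opening: -0.0001
grasp_force: 0.0
```

play_rows --steps '[[[0,0,0,-0.12],[0,0,0,-0.12],[0,0,0,0],[0,0,0,0],[0,0,0,0]]]'

```text
time: 3.48
ee_pos: [0.4147, -0.0558, 0.2313]
tcp_rot: [-179.3, -2.9, 72.6]
wrist_force: [-0.3, -1.0, 0.0]
opening: -0.0
grasp_force: 0.0
```

```bash
cat >> h.py <<'E'
O=np.array([.5332,-.0157]);YAW=np.radians(-14.4)
EX=np.array([np.cos(YAW),np.sin(YAW)]);EY=np.array([-EX[1],EX[0]])
def box(P): P=np.asarray(P)[...,:2]-O; return np.stack([P@EX,P@EY],-1)
def go(o,bx,by,z,dyaw=0):
    "tool-frame shift to reach box (bx,by), height z, after turning dyaw rad about tool z"
    M=R.from_euler('xyz',o['tcp_rot'],degrees=True).as_matrix()@R.from_euler('z',dyaw).as_matrix()
    w=np.r_[O+bx*EX+by*EY,z]; return M.T@(w-o['ee_pos'])
E
python3 - <<'E'
from workcell import bot
from h import *
o=bot.get_obs();print(box(o['ee_pos']),go(o,-.113,0,.23,-.052),go(o,-.113,0,.088,-.052))
E
```

```text
[-0.10478003 -0.06834338] [ 0.0681895  -0.00816257  0.00486245] [ 0.06095241 -0.0067893   0.14667126]
```

play_rows --steps '[[[0,0,0,-0.052],[0.02,-0.003,0.03,0],[0.02,-0.002,0.03,0],[0.02,-0.002,0.03,0],[0,0,0,0]]]'

```text
time: 3.9
ee_pos: [0.4208, 0.0106, 0.1393]
tcp_rot: [-179.1, -2.9, 75.7]
wrist_force: [-0.6, -0.0, -0.2]
opening: 0.0001
grasp_force: 0.0
```

play_rows --steps '[[[0,0,0.028,0],[0,0,0.0277,0],[0,0,0,0],[0,0,0,0],[0,0,0,0]]]'

```text
time: 4.32
ee_pos: [0.4237, 0.0109, 0.0907]
tcp_rot: [-179.5, -2.9, 75.7]
wrist_force: [0.1, 0.4, 1.0]
opening: 0.0001
grasp_force: 0.0
```

Run:
```python
from workcell import bot
from h import *
o=bot.get_obs();print(o['tcp_rot'],o['ee_pos'],box(o['ee_pos']),go(o,.05,0,.088))
c=bot.camera('wrist');cv2.imwrite('pics/w0.png',c['img'])
c=bot.camera('side');cv2.imwrite('pics/s1.png',c['img'])
```

```text
[-179.53375239   -2.9416388    75.7157763 ] [0.42365524 0.01088211 0.09067326] [-0.11271391 -0.00149569] [0.00102817 0.16273343 0.00140543]
```

View pics/s1.png

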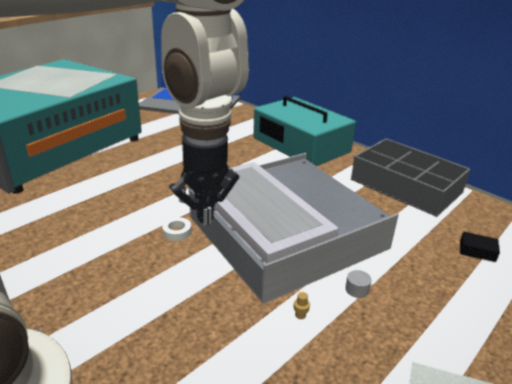

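play_rows --steps '[[[0,0.008,0.002,0],[0,0.008,0,0],[0,0.008,0,0],[0,0.01,0,0],[0,0.01,0,0]]]'

```text
time: 4.83
ee_pos: [0.4665, 0.0001, 0.0866]
tcp_rot: [-179.4, -2.9, 75.8]
wrist_force: [-3.5, 0.2, 2.4]
opening: 0.0
grasp_force: 1.8
```

play_rows --steps '[[[0,0.012,0,0],[0,0.012,0,0],[0,0.012,0,0],[0,0.012,0,0],[0,0.012,0,0]]]'

```text
time: 5.25
ee_pos: [0.5248, -0.0148, 0.0857]
tcp_rot: [-179.4, -2.9, 75.8]
wrist_force: [-4.2, -0.7, 3.0]
opening: 0.0001
grasp_force: 2.0
```

play_rows --steps '[[[0,0.01,0,0],[0,0.01,0,0],[0,0.01,0,0],[0,0.008,0,0],[0,0.006,0,0]]]'

```text
time: 5.67
ee_pos: [0.5673, -0.0255, 0.0853]
tcp_rot: [-179.4, -2.9, 75.8]
wrist_force: [-3.0, -1.1, 2.1]
opening: -0.0002
grasp_force: 1.7
```

play_rows --steps '[[[0,0.005,0,0],[0,0.005,0,0],[0,0.005,0,0],[0,0.004,0,0],[0,0.002,0,0]]]'

```text
time: 6.08
ee_pos: [0.5873, -0.0305, 0.0853]
tcp_rot: [-179.5, -2.9, 75.8]
wrist_force: [-3.3, -1.9, 0.4]
opening: -0.0002
grasp_force: 1.5
```

play_rows --steps '[[[0,0.002,0,0],[0,0.002,0,0],[0,0.002,0,0],[0,0.001,0,0],[0,0,0,0]]]'

```text
time: 6.5
ee_pos: [0.5936, -0.032, 0.0852]
tcp_rot: [-179.4, -2.9, 75.8]
wrist_force: [-4.0, -1.9, -0.3]
opening: 0.0001
grasp_force: 1.9
```

play_rows --steps '[[[0,0.002,0,0],[0,0.002,0,0],[0,0.001,0,0],[0,0.001,0,0],[0,0,0,0]]]'

```text
time: 6.92
ee_pos: [0.5941, -0.0321, 0.0852]
tcp_rot: [-178.8, -2.9, 75.8]
wrist_force: [-34.3, 4.9, 16.3]
opening: -0.0003
grasp_force: 17.6
```

At the stop. Now I'll back off, go up and look.

play_rows --steps '[[[0,-0.006,0,0],[0,-0.014,0,0],[0,-0.02,-0.02,0],[0,-0.03,-0.03,0],[0,-0.03,-0.03,0]]]'

```text
time: 7.33
ee_pos: [0.5025, -0.0129, 0.1652]
tcp_rot: [-179.4, -3.0, 75.8]
wrist_force: [0.6, 0.3, 0.8]
opening: 0.0001
grasp_force: 0.0
```

play_rows --steps '[[[0,-0.03,-0.03,0],[0,-0.04,-0.01,0],[0,-0.04,0,0],[0,0,0,0],[0,0,0,0]]]'

```text
time: 7.75
ee_pos: [0.3968, 0.012, 0.2069]
tcp_rot: [-179.7, -3.0, 75.8]
wrist_force: [0.8, 0.3, -0.3]
opening: 0.0001
grasp_force: 0.0
```

Run:
```python
from workcell import bot
from h import *
o=bot.get_obs();print(box(o['ee_pos']),o['ee_pos'])
c=bot.camera('top');cv2.imwrite('pics/top1.png',c['img'])
w=bot.camera('wrist');cv2.imwrite('pics/w1.png',w['img']);print(w['xyz'],w['attitude'])
i=c['img'][85:245,195:375]
a=cv2.resize(i,None,fx=3.7,fy=3.7,interpolation=cv2.INTER_CUBIC)
cv2.imwrite('pics/crop1.png',a)
```

```text
[-0.13905667 -0.00707064] [0.39675365 0.01203349 0.20689982]
[0.41479014 0.07956918 0.35222334] [165.4313295    0.27226864 -14.1994843 ]
```

View pics/crop1.png

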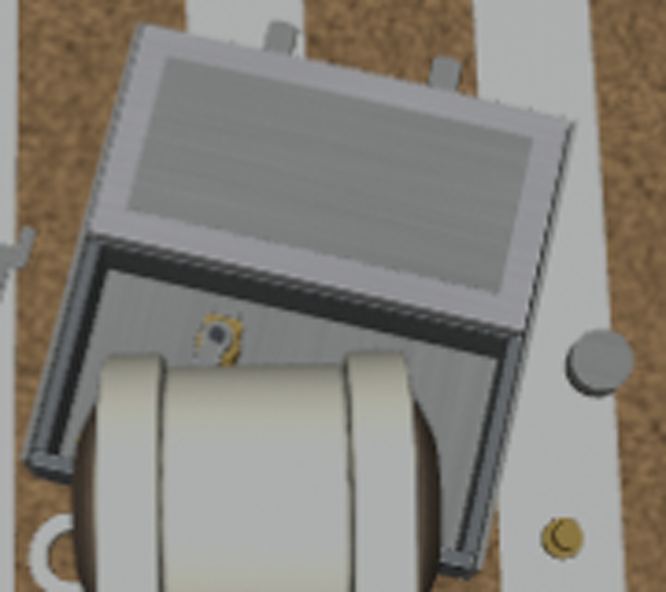

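View pics/w1.png

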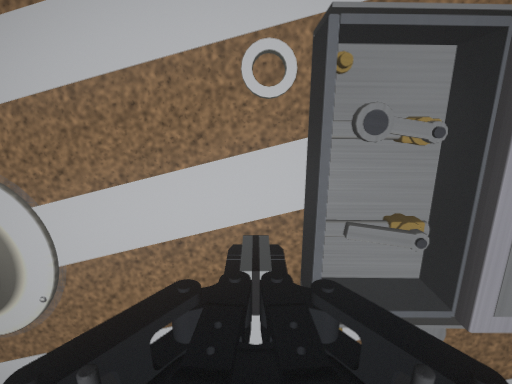

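The wrist view shows the disc at (376,122) with its pivot at (439,131), so it is the +y handle. The plain handle runs from (421,243) to (347,233), and the plug is at about (345,62).

Run:
```python
from workcell import bot
from h import *
w=bot.camera('wrist')
np.set_printoptions(precision=4,suppress=True)
P=box(ray(w,[(376,122),(439,131),(421,243),(347,233)],.063)); print(P)
print('plug',box(ray(w,[(345,61)],.032)))
d=P[0]-P[1];print(np.linalg.norm(d),'angle',np.arctan2(d[1],-d[0]))
print('rim',box(ray(w,[(330,14),(304,310)],.075)))
o=bot.get_obs();print(o['time'],o['tcp_rot'],go(o,-.03,-.008,.16),go(o,-.03,-.008,.052))
```

```text
[[-0.0248  0.0584]
 [ 0.0366  0.0504]
 [ 0.036  -0.0657]
 [-0.0432 -0.0547]]
plug [[-0.0499  0.1174]]
0.06192784515177555 angle 0.1301782219202716
rim [[-0.0771  0.1466]
 [-0.0862 -0.1392]]
7.9 [-179.497    -2.9483   75.7785] [-0.0034  0.1081  0.0443] [-0.009   0.109   0.1522]
```

```bash
cat > path.py <<'E'
from h import *
from scipy.optimize import brentq
def tcp(a,p=(.035,.050),hx=.0145,hy=.011,r=.019):
    t=np.array([np.sin(a),np.cos(a)]);D=np.array(p)+.062*np.array([-np.cos(a),np.sin(a)])
    s=brentq(lambda s:np.hypot(*np.maximum(s*t-[hx,hy],0))-r,.025,.06)
    return D-t*s
E
python3 - <<'E'
from workcell import bot
from path import *
np.set_printoptions(precision=4,suppress=True)
o=bot.get_obs()
print(go(o,-.025,0,.15),go(o,-.025,0,.051))
M=R.from_euler('xyz',o['tcp_rot'],degrees=True).as_matrix()
pts=[tcp(a) for a in np.linspace(.13,1.56,21)]
q=np.array([(-.025,0)]+pts)
print(q[[1,6,11,16,21]])
d=np.diff(q,axis=0);w=np.c_[d[:,:1]*EX+d[:,1:]*EY,0*d[:,0]]
print(w@M)
E
```

```text
[0.0041 0.1132 0.0547] [-0.001   0.1141  0.1535]
[[-0.0304  0.028 ]
 [-0.0357  0.0491]
 [-0.0339  0.0718]
 [-0.0207  0.095 ]
 [ 0.0008  0.1116]]
[[ 0.028  -0.0053  0.0015]
 [ 0.0044 -0.0015  0.0002]
 [ 0.0043 -0.0012  0.0002]
 [ 0.0042 -0.001   0.0002]
 [ 0.0041 -0.0008  0.0002]
 [ 0.004  -0.0007  0.0002]
 [ 0.0042 -0.0004  0.0002]
 [ 0.0044 -0.      0.0002]
 [ 0.0046  0.0003  0.0002]
 [ 0.0047  0.0007  0.0002]
 [ 0.0048  0.0012  0.0002]
 [ 0.0048  0.0017  0.0002]
 [ 0.0048  0.0022  0.0002]
 [ 0.0047  0.0026  0.0002]
 [ 0.0045  0.0031  0.0002]
 [ 0.0043  0.0036  0.0002]
 [ 0.0041  0.0041  0.0002]
 [ 0.0037  0.0043  0.0002]
 [ 0.0033  0.0044  0.0001]
 [ 0.0029  0.0044  0.0001]
 [ 0.0026  0.0044  0.0001]]
```

play_rows --steps '[[[0.001,0.028,0.0,0],[0.001,0.028,0.01,0],[0.001,0.028,0.022,0],[0.001,0.0292,0.022,0],[0,0,0,0]]]'

```text
time: 8.32
ee_pos: [0.5106, -0.0105, 0.1436]
tcp_rot: [-179.0, -2.8, 75.7]
wrist_force: [-0.4, -0.9, -0.8]
opening: 0.0002
grasp_force: 0.0
```

play_rows --steps '[[[-0.001,0,0.02,0],[-0.001,0,0.02,0],[-0.001,0.0005,0.015,0],[0,0,0,0],[0,0,0,0]]]'

```text
time: 8.73
ee_pos: [0.5078, -0.0099, 0.0947]
tcp_rot: [-179.3, -2.9, 75.7]
wrist_force: [-0.4, -1.2, 0.3]
opening: -0.0
grasp_force: 0.0
```

Run:
```python
from workcell import bot
from path import *
o=bot.get_obs();print(o['time'],o['ee_pos'],box(o['ee_pos']),go(o,-.025,0,.051))
c=bot.camera('wrist');cv2.imwrite('pics/w2.png',c['img'])
```

```text
8.7333 [ 0.50779263 -0.00990321  0.0947243 ] [-0.02605075 -0.00070389] [-0.00151605  0.00156945  0.04368813]
```

View pics/w2.png

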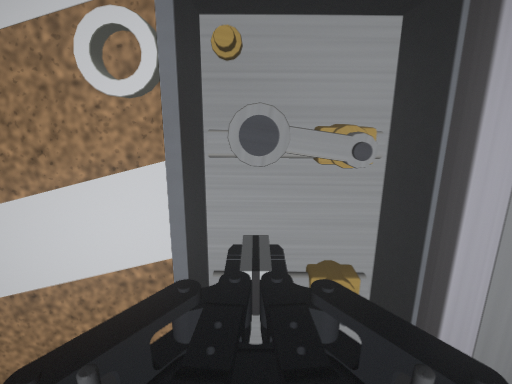

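The disc is at (259,135) with its bar running to (362,152). The fingers are clear on the -y side, at x about 256. Now I'll descend and approach.

play_rows --steps '[[[-0.0015,0.0015,0.015,0],[0,0,0.015,0],[0,0,0.0135,0],[0,0,0,0],[0,0,0,0]]]'

```text
time: 9.2
ee_pos: [0.5094, -0.0094, 0.0529]
tcp_rot: [-179.5, -2.9, 75.8]
wrist_force: [-0.5, -0.1, 0.1]
opening: 0.0004
grasp_force: 0.0
```

play_rows --steps '[[[0.006,-0.001,0.0003,0],[0.006,-0.001,0.0003,0],[0.006,-0.001,0.0003,0],[0.005,-0.001,0.0003,0],[0.005,-0.0013,0.0003,0]]]'

```text
time: 9.62
ee_pos: [0.5111, 0.0199, 0.0524]
tcp_rot: [-179.5, -2.9, 75.8]
wrist_force: [0.1, -3.0, -0.0]
opening: -0.0001
grasp_force: 1.4
```

play_rows --steps '[[[0.0044,-0.0015,0.0002,0],[0.0043,-0.0012,0.0002,0],[0.0042,-0.001,0.0002,0],[0.0041,-0.0008,0.0002,0],[0.004,-0.0007,0.0002,0]]]'

```text
time: 10.03
ee_pos: [0.5109, 0.0411, 0.052]
tcp_rot: [-179.4, -2.9, 75.8]
wrist_force: [-1.2, -2.0, 0.6]
opening: 0.0002
grasp_force: 0.9
```

play_rows --steps '[[[0.0042,-0.0004,0.0002,0],[0.0044,0,0.0002,0],[0.0046,0.0003,0.0002,0],[0.0047,0.0007,0.0002,0],[0.0048,0.0012,0.0002,0]]]'

```text
time: 10.45
ee_pos: [0.5184, 0.0628, 0.0522]
tcp_rot: [-179.4, -2.9, 75.8]
wrist_force: [-1.1, -2.0, 0.4]
opening: -0.0004
grasp_force: 1.0
```

Run:
```python
from workcell import bot
from path import *
o=bot.get_obs();print(o['time'],o['ee_pos'],box(o['ee_pos']),o['wrist_force'],go(o,*tcp(.845),.052))
c=bot.camera('wrist');cv2.imwrite('pics/w3.png',c['img'])
```

```text
10.45 [0.51843474 0.06276273 0.05222517] [-0.03381427  0.07232571] [-1.13815638 -1.9986045   0.42896501] [-5.83263183e-04 -8.30200294e-05  1.96498100e-04]
```

View pics/w3.png

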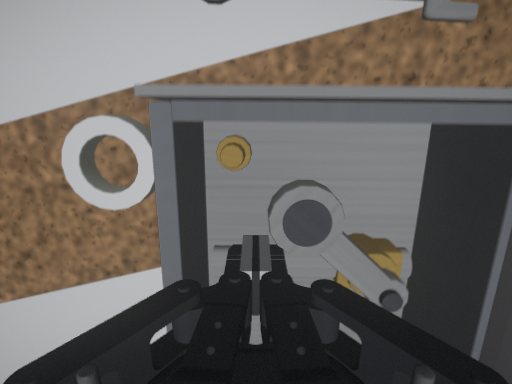

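The handle is about halfway, with the disc at (307,222) ahead and to the right of the fingertip. Contact is good, so I'll continue.

play_rows --steps '[[[0.0045,0.0018,0.0002,0],[0.0048,0.0022,0.0002,0],[0.0047,0.0026,0.0002,0],[0.0045,0.0031,0.0002,0],[0.0043,0.0036,0.0002,0]]]'

```text
time: 10.92
ee_pos: [0.5372, 0.0817, 0.0523]
tcp_rot: [-179.4, -2.9, 75.8]
wrist_force: [-1.5, -1.8, 0.8]
opening: 0.0003
grasp_force: 1.0
```

play_rows --steps '[[[0.0041,0.0041,0.0002,0],[0.0037,0.0043,0.0002,0],[0.0033,0.0044,0.0001,0],[0.0015,0.003,0.0001,0],[0.001,0.002,0.0001,0]]]'

```text
time: 11.33
ee_pos: [0.5579, 0.0903, 0.0521]
tcp_rot: [-179.5, -2.9, 75.8]
wrist_force: [-1.9, 0.6, 1.8]
opening: 0.0
grasp_force: 1.2
```

Run:
```python
from workcell import bot
from path import *
o=bot.get_obs();print(o['time'],o['ee_pos'],box(o['ee_pos']),o['wrist_force'],go(o,*tcp(1.56),.052))
```

```text
11.3333 [0.55793707 0.09029496 0.0520901 ] [-0.00239997  0.1088168 ] [-1.89086884  0.62765641  1.75419358] [0.00279937 0.00324157 0.00020306]
```

play_rows --steps '[[[0.001,0.001,0,0],[0,0.001,0,0],[0,0.001,0,0],[0,0.001,0,0],[0,0,0,0]]]'

```text
time: 11.75
ee_pos: [0.5616, 0.0902, 0.0522]
tcp_rot: [-179.4, -3.0, 75.8]
wrist_force: [-1.7, 2.1, 0.7]
opening: -0.0002
grasp_force: 1.2
```

play_rows --steps '[[[0,0.001,0,0],[0,0.0005,0,0],[0,0.0005,0,0],[0,0,0,0],[0,0,0,0]]]'

```text
time: 12.17
ee_pos: [0.5635, 0.0895, 0.0521]
tcp_rot: [-179.5, -2.9, 75.8]
wrist_force: [-2.2, 1.6, 0.7]
opening: 0.0002
grasp_force: 1.2
```

play_rows --steps '[[[0,0.0005,0,0],[0,0.0005,0,0],[0,0,0,0],[0,0,0,0],[0,0,0,0]]]'

```text
time: 12.58
ee_pos: [0.5645, 0.0893, 0.0521]
tcp_rot: [-179.5, -2.9, 75.8]
wrist_force: [-1.9, 3.1, 1.2]
opening: -0.0002
grasp_force: 1.2
```

play_rows --steps '[[[0,0.001,0,0],[0,0.0005,0,0],[0,0.0005,0,0],[0,0,0,0],[0,0,0,0]]]'

```text
time: 13.0
ee_pos: [0.5656, 0.0891, 0.052]
tcp_rot: [-179.4, -2.9, 75.8]
wrist_force: [-5.9, 4.1, 2.6]
opening: 0.0002
grasp_force: 3.8
```

Run:
```python
from workcell import bot
from path import *
o=bot.get_obs();print(o['time'],box(o['ee_pos']),o['wrist_force'])
c=bot.camera('wrist');cv2.imwrite('pics/w4.png',c['img'])
```

```text
13.0 [0.00536866 0.10955916] [-5.9022856   4.11098021  2.57816768]
```

View pics/w4.png

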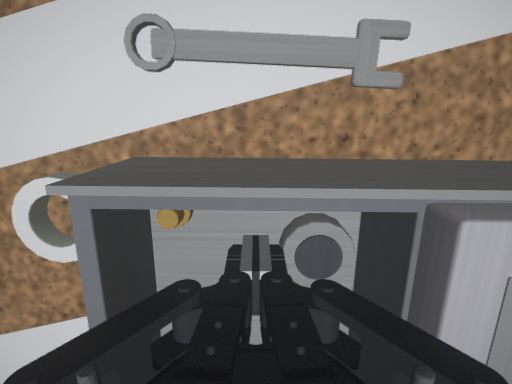

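The disc sits at (318,257), level with the fingertip at its side, and the force is rising. One more small push will confirm the stop, then I'll withdraw.

play_rows --steps '[[[0,0.0005,0,0],[0,0.0005,0,0],[0,0.0005,0,0],[0,0,0,0],[0,0,0,0]]]'

```text
time: 13.47
ee_pos: [0.566, 0.089, 0.0518]
tcp_rot: [-179.2, -2.9, 75.8]
wrist_force: [-12.0, 4.7, 6.7]
opening: -0.0002
grasp_force: 7.0
```

play_rows --steps '[[[0,-0.004,0,0],[0,-0.008,0,0],[0,-0.01,0,0],[0,0,-0.03,0],[0,0,-0.035,0]]]'

```text
time: 13.88
ee_pos: [0.5436, 0.0902, 0.1152]
tcp_rot: [-179.2, -2.8, 75.8]
wrist_force: [0.6, 1.3, 1.1]
opening: 0.0
grasp_force: 0.0
```

play_rows --steps '[[[-0.01,-0.02,-0.035,0],[-0.02,-0.03,-0.02,0],[-0.02,-0.035,0,0],[-0.02,-0.03,0,0],[0,0,0,0]]]'

```text
time: 14.3
ee_pos: [0.4126, 0.0468, 0.1704]
tcp_rot: [-179.5, -2.9, 75.7]
wrist_force: [-0.1, -0.2, 0.6]
opening: -0.0002
grasp_force: 0.0
```

play_rows --steps '[[[0,0,0,0],[0,0,0,0],[0,0,0,0],[0,0,0,0],[0,0,0,0]]]'

```text
time: 14.72
ee_pos: [0.4179, 0.0483, 0.1692]
tcp_rot: [-179.4, -2.9, 75.8]
wrist_force: [-0.3, -0.5, 1.0]
opening: -0.0002
grasp_force: 0.0
```

Run:
```python
from workcell import bot
from path import *
o=bot.get_obs();print(o['time'],box(o['ee_pos']),o['ee_pos'],o['wrist_force'])
c=bot.camera('wrist');cv2.imwrite('pics/w5.png',c['img'])
print(proj(c,np.r_[O+.035*EX+.112*EY,.063]),proj(c,np.r_[O+.035*EX+.05*EY,.063]),proj(c,np.r_[O-.05*EX+.1174*EY,.032]))
```

```text
14.7167 [-0.12756338  0.0333077 ] [0.41792754 0.048285   0.16918817] [-0.29607743 -0.50869764  0.98323608]
[[455.93356574 106.60500785]] [[443.70839779 180.6104024 ]] [[342.36282511 100.9792131 ]]
```

View pics/w5.png

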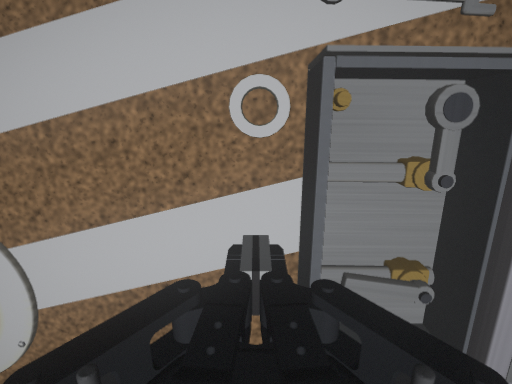

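The disc is at (456,107), where the shut position predicts (456,107). The plug at (342,99) and the plain handle are unmoved. Handing in.

```bash
python3 -c "
from workcell import bot
print(bot.job_done())"
```

```text
the job is handed in; nothing more can be done
None
```

The cover is back at its stop, the disc-ended handle is fully shut against its stop, the plain handle and plug look unmoved in the last picture, and the arm is withdrawn; the job is handed in at about 15 s, but no verdict came back.

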